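Slide the brass shim over the edge and kit it

ROBOT

A 7-joint arm with a two-finger parallel gripper is mounted at the origin on a cart in front of the work surface, level with it; the furniture and walls round the work are solid. World frame = base frame: x ahead of the robot, y to its left, z up, the work surface at z = 0. Lengths are in m, angles in rad, forces in N, time in s.
With the tool pointing down it reaches from about 0.35 to 0.9 m from the base axis. Payload 7.2 kg.
Tool frame: the origin (TCP) lies at the very end of the fingers, on their centre line; the grasp point (between the pads) lies 19 mm behind it; z points along the fingers, y is the direction in which the jaws open and shut (so a half turn about z gives the same grasp; the last joint's range is limited). The gripper opens to 85 mm and grips with 20 to 120 N. Pads are 22 mm wide; open, the fingers measure 114 mm over their backs; the gripper's body (76 mm by 85 mm) begins 54 mm behind the grasp point. The pads swing forward as they close: fully open they stand 13 mm farther back than shut.
Start: joints at [-1.365, 0.411, -0.013, 1.596, 0.006, 1.134, -0.082], TCP at [0.169, 0.602, 0.231] pointing down, gripper open.
Joint ranges: [-2.95, 2.95], [-0.29, 1.99], [-1.47, 1.44], [0.14, 2.54], [-1.03, 4.17], [0.13, 1.85], [-2.86, 2.86]. Speed limits (rad/s): [2.39, 2.39, 3.01, 3.01, 3.14, 3.14, 3.14].

INTERFACE

Orientations are given as a unit quaternion [w, x, y, z].
In Python, from bench import bot gives the robot as it stands.
- The arm moves only by the tool drive_tool, never from a script. Its argument "motion" is a list of rows, each a list of 4 numbers: the shift along the tool's x, y, z in units of 40 mm (1.0 is 40 mm), then the turn about the tool's z in units of 8 degrees (1.0 is 8 degrees). A call has 1 to 20 rows; each row shifts and turns the commanded pose from where the row before left it, along the tool's axes as they then stand; what a row does not reach is not made up. A row lasts 1/10 s, in which the tool goes at most 50 mm and 8.59 degrees, less where a joint would pass 70% of its speed; a pose out of reach is approached as far as the arm can. A call is refused whole if a number of a shift passes 1 or a number of a turn 1, either way. A call with a gripper value outside its range is refused whole. "claw" is the opening, from 0 (shut) to 1 (fully open), set as the call begins (left out, the last holds). The fingers move at their own pace and stop on an object; "newtons" is the grip in N (left out, the last holds). Time passes only in rows, so rows that do not move let the fingers close. It gives the time, the measured TCP pose, the force and the opening at its end, in the units of the state.
- bot.observe(): the state, without advancing time (a new reading comes with each control period).
- bot.get_image(name): name is "scene" or "top" or "wrist"; returns the picture (420x560x3 uint8, red, green, blue); there is no depth.
- bot.get_calibration(name): a dict with "vertical_fov" (degrees; the focal length in pixels is half the picture's height over the tangent of half this angle, whatever the lens; pixels are square), "cx", "cy" (the principal point, pixels), "position" and "orientation" of the camera in the world; the wrist camera has in their place "hand_eye" (4x4, takes a point from camera to tool coordinates, whose origin is the TCP and whose axes are the flange's). Camera axes: x right, y up, looking along -z (the intrinsics and any distortion apply to the point x, -y, -z); pixel columns grow to the right and rows downward; lengths in m; the calibration is good to about 2 mm. The wrist camera is an equidistant fisheye: a pixel r from the principal point sees the ray r / f radians off the axis. A picture is of the moment at which its call begins: read the wrist's pose just before it. get_calibration takes no time and is no camera call.
- bot.finish_job(): hands the job in, once; it reports no verdict.
The state is a dict: "clock": time; "qpos": joint angles; "qvel": joint speeds; "joint_efforts": joint torques, N m; "tool_pos": TCP position; "orientation": TCP orientation; "force": force on the tool from outside, world axes, zero at the start; "torque": the same for the moment, N m; "opening": finger opening in m.
Only numpy, scipy, OpenCV 4.12 (cv2) and the standard library are available. Lean on these libraries where they do the work, as an engineer would, in place of code of your own. Each camera call takes 0.05 s, during which the arm holds its last target.

TASK

Two thin slotted shims lie flat on the dark surface plate. Slide the brass one towards the robot until its slotted end sticks out about 3 cm over the plate's front edge, pinch it there by its two long sides, lift it off and lay it flat in the shallow white tray. Leave the silver shim where it is.

Things in the scene. Friction and masses are not known exactly. Their poses are not given: they have to be found in the camera images.
- brass_shim: yellow brass shim, a flat plate 100 (x) x 44 (y) x 3 mm, 60 to 110 g, loose. Origin: centre of its underside; x along its length, z up. An open slot 14 wide, 42 long runs in along the centre line from its -x end, which faces the robot (within 12 degrees of the plate's -x); the +x end is solid. It slides easily when shut fingertips, just clear of the plate, push on its +x end face.
- steel_shim: silver-coloured shim of the same shape and size, lying beside the brass one (left or right of it), same axes; leave it in place
- surface_plate: dark steel surface plate, fixed, 160 (x) x 220 (y) x 40 mm. Origin at the centre of its underside on the bench; its flat smooth top is 40 mm above the bench. Its front edge, towards the robot, is at its own x = -80 mm, runs along its y, and has free space in front down to the bench (z = 0). Turned by up to 5 degrees.
- kit_tray: shallow open white plastic tray, fixed, 180 (x) x 130 (y) x 18 mm outside, walls and floor 4 mm thick. Origin at the centre of its underside, z up. Turned by up to 7 degrees. A white clamp fixture with an upright red handle (about 130 mm high, near x = 0.58, y = 0) stands between it and the surface plate: carry the shim across at 200 mm or more above the bench.
Things that resemble listed ones, but are neither listed nor needed, are in the scene too. There is more than one size of the brass_shim; the job needs the larger.

How it is judged:
On the way, in this order (a step that is already met when the one before it is completed fails the run):
1. the brass shim, still lying flat on the surface plate, sticks out at least 20 mm over its front edge (x of brass_shim in the frame of surface_plate below -0.05 m and z of brass_shim in the frame of surface_plate between 0.037 and 0.043 m and angle between brass_shim's own z axis and vertical below 0.08 rad and contact force between brass_shim and surface_plate above 0.1 N), for 0.2 s.
2. the brass shim is lifted off by the fingers, at least 20 mm above the surface plate's top (height (world z) of brass_shim above 0.06 m and contact force between brass_shim and the fingers above 0.5 N), for 0.1 s.
At the end, for the whole second after the job is handed in: the brass shim lies flat (within 4 degrees) on the tray's floor, inside its walls, slot end any way round, at rest and released; the silver shim is still within 20 mm of where it lay (x of brass_shim in the frame of kit_tray between -0.05 and 0.05 m and y of brass_shim in the frame of kit_tray between -0.05 and 0.05 m and z of brass_shim in the frame of kit_tray below 0.008 m and angle between brass_shim's own z axis and vertical below 0.07 rad and linear speed of brass_shim below 0.02 m/s); the robot touches nothing.
It fails at once if the silver shim is moved more than 20 mm (distance of steel_shim from where it was at the start of the episode above 0.02 m).
It also fails if it takes over 64 s, if anything falls off the work surface, if the arm or the gripper's body presses on something with over 40 N, if the wrist force passes 120 N, or if a joint passes its speed limit or range.

## Working session

There is one attempt and no reset: what is moved stays moved. The work goes in short steps, Python scripts to look and compute and a tool call to move; the robot and the scene stay as the last step left them, time stands still between calls to the robot, and variables do not carry over. Pictures are saved under pics/ and viewed, and the job is handed in when it is done.

Besides the shell and the picture viewer there is one more tool, called as a command line: name --pt "numbers of a row" for each row, then --argument value for the rest. drive_tool: Moves the arm, as the interface text tells. Its arguments: {"type":"object","properties":{"motion":{"type":"array"},"claw":{"type":"number"},"newtons":{"type":"number"}},"required":["motion"]}

```bash
mkdir -p pics; ls; python3 - <<'E'
from bench import bot
import cv2
s=bot.observe();print({k:s[k] for k in('clock','tool_pos','orientation','opening','force')})
for n in('top','scene','wrist'):
    im=bot.get_image(n);cv2.imwrite(f'pics/{n}0.png',im[...,::-1]);print(n,bot.get_calibration(n))
E
```

```text
pics
{'clock': 0.0, 'tool_pos': array([0.16891234, 0.6012125 , 0.23044364]), 'orientation': array([-5.98126944e-05,  1.36470146e-01,  9.90643840e-01, -8.23623609e-04]), 'opening': 0.0854463794263001, 'force': array([ 0.73007556,  0.55666891, -0.67290293])}
top {'vertical_fov': 47.38997883421234, 'cx': 278.0955844794056, 'cy': 219.66283733444322, 'position': array([0.21380302, 0.05711161, 1.28748478]), 'orientation': array([-0.66218243, -0.07040719,  0.07558575,  0.74218869])}
scene {'vertical_fov': 48.44549189040566, 'cx': 276.0828564097848, 'cy': 207.42674609138732, 'position': array([-0.06888597,  0.53479007,  0.62947947]), 'orientation': array([-0.36747586, -0.17932039,  0.40533906,  0.81762212])}
wrist {'vertical_fov': 65.70646984690485, 'cx': 278.9227419336502, 'cy': 210.97779455376596, 'hand_eye': array([[ 4.32209186e-04,  9.49257389e-01,  3.14499956e-01,
         8.14518094e-02],
       [ 9.99999817e-01, -5.43447773e-04,  2.66018186e-04,
         1.19030860e-04],
       [ 4.23434029e-04,  3.14499783e-01, -9.49257450e-01,
        -1.43301124e-01],
       [ 0.00000000e+00,  0.00000000e+00,  0.00000000e+00,
         1.00000000e+00]])}
```

View pics/top0.png

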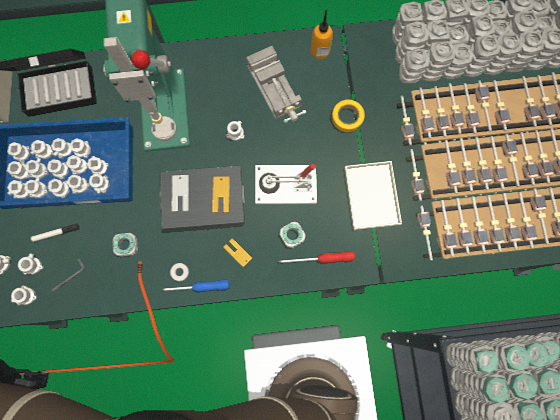

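View pics/scene0.png

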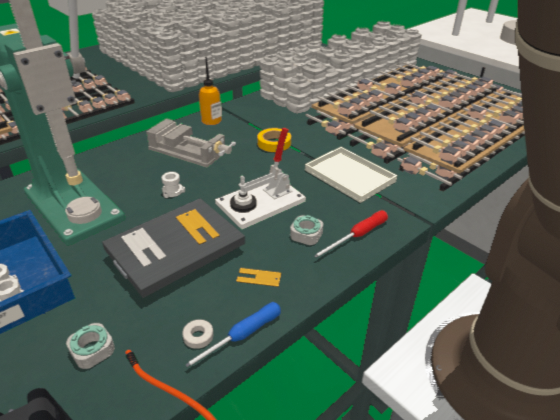

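View pics/wrist0.png

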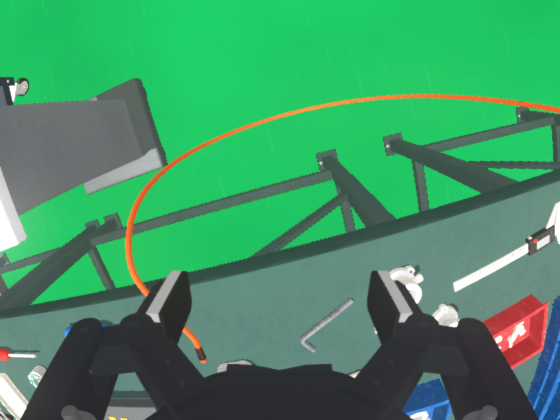

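```bash
cat > h.py <<'E'
import numpy as np,cv2
from scipy.spatial.transform import Rotation as R
from bench import bot
def rot(q): return R.from_quat([q[1],q[2],q[3],q[0]]).as_matrix()
def px2w(n,u,v,z,s=None):
    c=bot.get_calibration(n);f=210/np.tan(np.radians(c['vertical_fov']/2))
    a=np.array([(u-c['cx'])/f,(v-c['cy'])/f])
    if n=='wrist':
        r=np.hypot(*a);k=np.sin(r)/r if r>1e-9 else 1
        d=np.array([a[0]*k,-a[1]*k,-np.cos(r)])
        H=c['hand_eye'];T=rot(s['orientation']);d=T@H[:3,:3]@d;p=np.array(s['tool_pos'])+T@H[:3,3]
    else:
        d=rot(c['orientation'])@np.array([a[0],-a[1],-1]);p=np.array(c['position'])
    return p+d*(z-p[2])/d[2]
def crop(src,x0,y0,x1,y1,k,out):
    im=cv2.imread(src)[y0:y1,x0:x1];cv2.imwrite(out,cv2.resize(im,None,fx=k,fy=k,interpolation=cv2.INTER_CUBIC))
E
python3 - <<'E'
from h import *
crop('pics/top0.png',150,155,270,245,6,'pics/c1.png')
crop('pics/top0.png',335,150,415,240,6,'pics/c2.png')
for p in [(160,173),(242,167),(243,226),(161,230)]: print(px2w('top',*p,.04))
E
```

```text
[0.64027055 0.33770668 0.04      ]
[0.63169467 0.11417008 0.04      ]
[0.46816029 0.12755359 0.04      ]
[0.48221037 0.34496167 0.04      ]
```

View pics/c1.png

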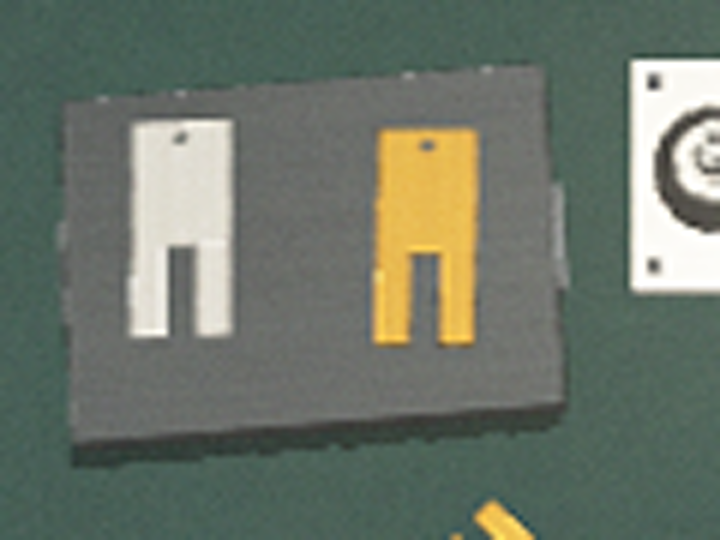

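View pics/c2.png

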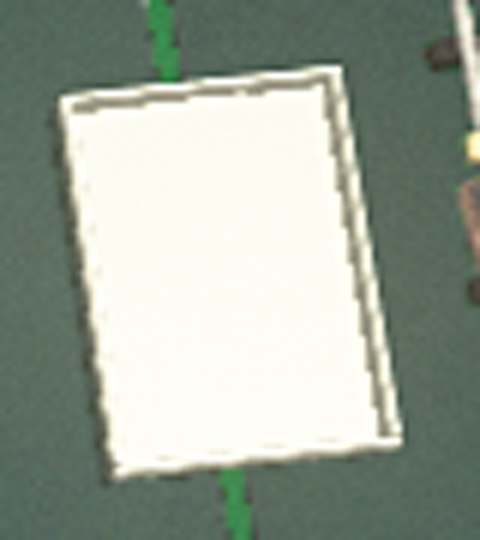

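```bash
python3 - <<'E'
from h import *
def m(pts,o,z,lab):
    W=np.array([px2w('top',p[0]/6+o[0]-.4,p[1]/6+o[1]-.4,z) for p in pts]);c=W.mean(0)
    print(lab,W[:,:2].round(4).tolist(),'c',c.round(4)[:2],'sides',[round(float(np.linalg.norm(W[i]-W[(i+1)%4])),4) for i in range(4)],
     'ang x',[round(float(np.degrees(np.arctan2(*(W[a]-W[b])[[1,0]]))),2) for a,b in((0,3),(1,2))])
# order: far-left, far-right, near-right, near-left
m([(66,101),(544,66),(566,403),(71,440)],(150,155),.04,'plate')
m([(378,128),(479,129),(475,345),(373,344)],(150,155),.043,'brass')
m([(130,121),(233,119),(233,336),(129,337)],(150,155),.043,'steel')
m([(60,97),(340,66),(402,440),(113,478)],(335,150),.018,'tray')
print(px2w('top',203,0,0))
s=bot.observe();print(rot(s['orientation']).round(3))
E
```

```text
plate [[0.6445, 0.3358], [0.6362, 0.1185], [0.4793, 0.124], [0.4877, 0.3435]] c [0.5619 0.2304] sides [0.2175, 0.157, 0.2197, 0.1571] ang x [-2.8, -2.0]
brass [[0.6146, 0.1957], [0.6089, 0.1504], [0.5095, 0.1614], [0.5151, 0.2065]] c [0.562  0.1785] sides [0.0457, 0.1, 0.0454, 0.1001] ang x [-6.16, -6.32]
steel [[0.6307, 0.3069], [0.6263, 0.2605], [0.5259, 0.2681], [0.5307, 0.3141]] c [0.5784 0.2874] sides [0.0466, 0.1008, 0.0463, 0.1003] ang x [-4.12, -4.29]
tray [[0.61, -0.1681], [0.61, -0.299], [0.4322, -0.2982], [0.4297, -0.1664]] c [ 0.5205 -0.2329] sides [0.1309, 0.1779, 0.1318, 0.1803] ang x [-0.54, -0.26]
[1.18809855 0.18203944 0.        ]
[[-0.963  0.27  -0.   ]
 [ 0.27   0.963 -0.001]
 [-0.    -0.001 -1.   ]]
```

drive_tool --pt "0 0 0 -0.6" --pt "0 0 0 -0.59" --pt "-0.4 -0.3 0 0" --pt "-0.72 -0.53 0 0" --pt "-0.72 -0.53 0 0" --pt "-0.72 -0.53 0 0" --pt "-0.72 -0.53 0 0" --pt "-0.72 -0.53 0 0" --pt "-0.72 -0.53 0 0" --pt "-0.72 -0.53 0 0" --pt "-0.72 -0.53 0 0" --pt "-0.72 -0.53 0 0" --pt "-0.72 -0.53 0 0" --pt "-0.72 -0.53 0 0" --pt "-0.72 -0.53 0 0" --pt "-0.72 -0.53 0 0" --pt "-0.72 -0.53 0 0" --pt "-0.72 -0.53 0 0" --pt "-0.72 -0.53 0 0" --pt "-0.72 -0.53 0 0" --claw 0 --newtons 40

```text
clock: 2.15
tool_pos: [0.6325, 0.1746, 0.2312]
orientation: [-0.0, 0.055, 0.998, -0.0]
force: [0.4, 1.1, 1.0]
opening: -0.0003
```

drive_tool --pt "0 0 0 0" --pt "0 0 0 0" --pt "0 0 0 0"

```text
clock: 2.45
tool_pos: [0.6309, 0.1776, 0.2311]
orientation: [-0.0, 0.054, 0.999, 0.0]
force: [-0.4, 0.6, -0.2]
opening: 0.0002
```

```bash
cat > st.py <<'E'
from h import *
s=bot.observe();M=rot(s['orientation'])
print(s['clock'],s['tool_pos'].round(4),'yaw_y',np.degrees(np.arctan2(-M[0,1],M[1,1])).round(2),'tilt',M[:,2].round(3),s['force'].round(1),round(s['opening'],4))
def to(x,y,z):
    d=M.T@(np.array([x,y,z])-s['tool_pos'])/.04;print('need units',d.round(3))
E
python3 - <<'E'
from st import *
to(.6418,.1697,.06)
im=bot.get_image('wrist');cv2.imwrite('pics/w1.png',im[...,::-1])
E
```

```text
2.45 [0.6309 0.1776 0.2311] yaw_y -6.17 tilt [-0.001  0.    -1.   ] [-0.4  0.6 -0.2] 0.0002
need units [-0.297 -0.168  4.276]
```

View pics/w1.png

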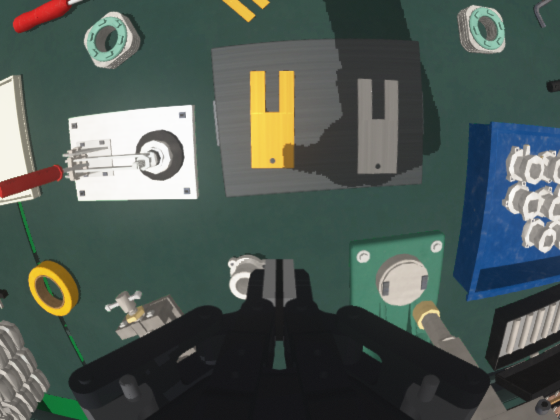

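```bash
python3 - <<'E'
from st import *
crop('pics/w1.png',205,30,305,205,4,'pics/c3.png')
for p in [(251,167.5),(294,167),(293.5,71),(250,71)]: print('brass',px2w('wrist',*p,.043,s).round(4))
for p in [(226,196),(423,184),(419,40),(212,49)]: print('plate',px2w('wrist',*p,.04,s).round(4))
E
```

```text
2.5 [0.6308 0.1781 0.2312] yaw_y -6.12 tilt [-0.001  0.001 -1.   ] [ 0.2 -0.  -0.2] -0.0001
brass [0.6086 0.1516 0.043 ]
brass [0.6129 0.1959 0.043 ]
brass [0.5145 0.2053 0.043 ]
brass [0.5097 0.1622 0.043 ]
plate [0.6369 0.1203 0.04  ]
plate [0.6452 0.3406 0.04  ]
plate [0.4845 0.3444 0.04  ]
plate [0.4802 0.126  0.04  ]
```

View pics/c3.png

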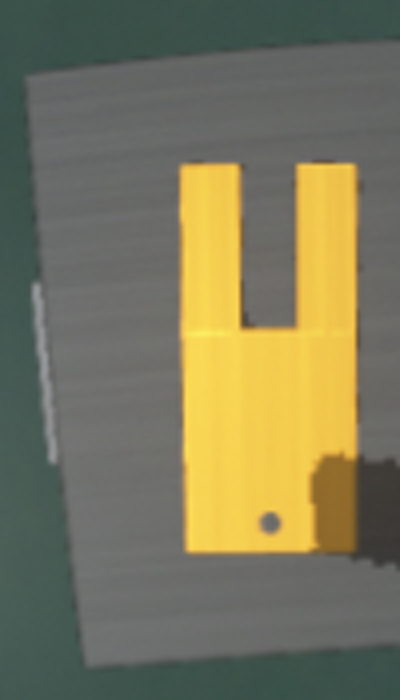

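drive_tool --pt "-0.29 -0.15 0 0" --pt "0 0 0.4 0" --pt "0 0 0.7 0" --pt "0 0 0.7 0" --pt "0 0 0.7 0" --pt "0 0 0.7 0" --pt "0 0 0.6 0" --pt "0 0 0.47 0" --pt "0 0 0 0" --pt "0 0 0 0" --pt "0 0 0 0" --pt "0 0 0 0"

```text
clock: 3.7
tool_pos: [0.6435, 0.1702, 0.062]
orientation: [0.001, 0.054, 0.999, 0.0]
force: [-0.9, -0.4, -0.6]
opening: 0.0003
```

```bash
python3 - <<'E'
from st import *
to(.6418,.1705,.0412)
im=bot.get_image('wrist');cv2.imwrite('pics/w2.png',im[...,::-1])
s=bot.observe();print(s['tool_pos'])
E
```

```text
3.7 [0.6435 0.1702 0.062 ] yaw_y -6.16 tilt [ 0.002  0.001 -1.   ] [-0.9 -0.4 -0.6] 0.0003
need units [0.044 0.002 0.52 ]
[0.6433334  0.17019329 0.06182698]
```

View pics/w2.png

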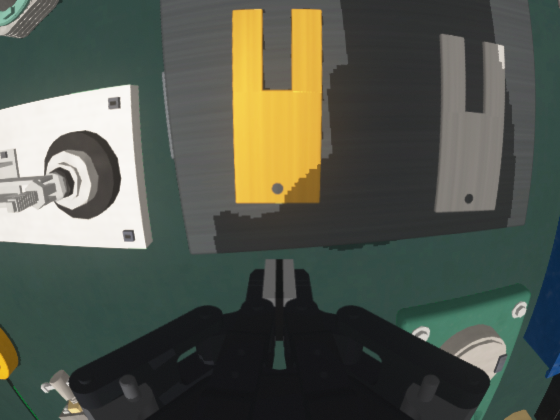

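drive_tool --pt "0 0 0.25 0" --pt "0 0 0.15 0" --pt "0 0 0.1 0" --pt "0 0 0 0" --pt "0 0 0 0" --pt "0 0 0 0"

```text
clock: 4.35
tool_pos: [0.6423, 0.1699, 0.0402]
orientation: [-0.0, 0.054, 0.999, -0.0]
force: [-1.4, -0.8, 1.0]
opening: -0.0001
```

```bash
python3 - <<'E'
from st import *
P=[]
for i in range(3): bot.get_image('top');P.append(bot.observe()['tool_pos'])
print(np.array(P).round(4))
E
```

```text
4.35 [0.6423 0.1699 0.0402] yaw_y -6.17 tilt [-0.001 -0.    -1.   ] [-1.4 -0.8  1. ] -0.0001
[[0.6423 0.1698 0.0402]
 [0.6424 0.1699 0.0402]
 [0.6425 0.1699 0.0403]]
```

drive_tool --pt "0 0 -0.025 0" --pt "0.15 0 0 0" --pt "0.15 0 0 0" --pt "0.15 0 0 0" --pt "0.1 0 0 0" --pt "0.1 0 0 0" --pt "0.1 0 0 0" --pt "0.1 0 0 0" --pt "0.1 0 0 0" --pt "0.1 0 0 0" --pt "0.1 0 0 0" --pt "0.1 0 0 0" --pt "0 0 0 0" --pt "0 0 0 0"

```text
clock: 5.9
tool_pos: [0.5926, 0.1753, 0.0414]
orientation: [-0.0, 0.054, 0.999, -0.0]
force: [0.2, 0.1, 0.5]
opening: 0.0002
```

```bash
python3 - <<'E'
from st import *
im=bot.get_image('wrist');cv2.imwrite('pics/w3.png',im[...,::-1])
im=bot.get_image('top');cv2.imwrite('pics/t3.png',im[...,::-1])
E
```

```text
5.9 [0.5926 0.1753 0.0414] yaw_y -6.16 tilt [-0. -0. -1.] [0.2 0.1 0.5] 0.0002
```

View pics/w3.png

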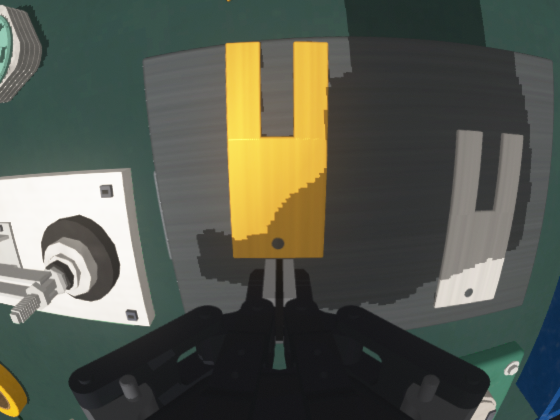

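```bash
python3 - <<'E'
from st import *
for p in [(233,258),(325,258),(328,42),(225,43)]: print('brass',px2w('wrist',*p,.043,s).round(4))
for p in [(144,62),(262,41),(348,38)]: print('front edge',px2w('wrist',*p,.04,s).round(4))
E
```

```text
6.0 [0.5927 0.1753 0.0414] yaw_y -6.17 tilt [-0. -0. -1.] [-0.4  0.1 -0.1] 0.0001
brass [0.5801 0.1543 0.043 ]
brass [0.5849 0.199  0.043 ]
brass [0.485  0.2082 0.043 ]
brass [0.4806 0.1643 0.043 ]
front edge [0.4812 0.1252 0.04  ]
front edge [0.4813 0.1801 0.04  ]
front edge [0.4829 0.2179 0.04  ]
```

drive_tool --pt "0.1 0 0 0" --pt "0.1 0 0 0" --pt "0.1 0 0 0" --pt "0.1 0 0 0" --pt "0.1 0 0 0" --pt "0.1 0 0 0" --pt "0.1 0 0 0" --pt "0.08 0 0 0" --pt "0.05 0 0 0" --pt "0 0 0 0" --pt "0 0 0 0" --pt "0 0 0 0"

```text
clock: 7.2
tool_pos: [0.5599, 0.1788, 0.0414]
orientation: [-0.0, 0.054, 0.999, -0.0]
force: [0.1, -0.2, 0.7]
opening: 0.0
```

```bash
python3 - <<'E'
from st import *
im=bot.get_image('wrist');cv2.imwrite('pics/w4.png',im[...,::-1])
im=bot.get_image('top');cv2.imwrite('pics/t4.png',im[...,::-1])
crop('pics/t4.png',150,155,270,245,6,'pics/c4.png')
E
```

```text
7.2 [0.5599 0.1788 0.0414] yaw_y -6.17 tilt [-0. -0. -1.] [ 0.1 -0.2  0.7] 0.0
```

View pics/w4.png

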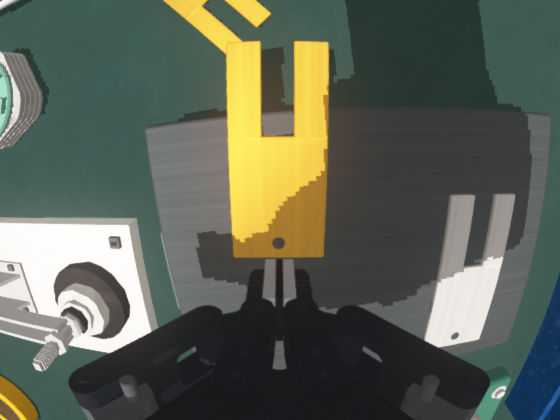

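View pics/c4.png

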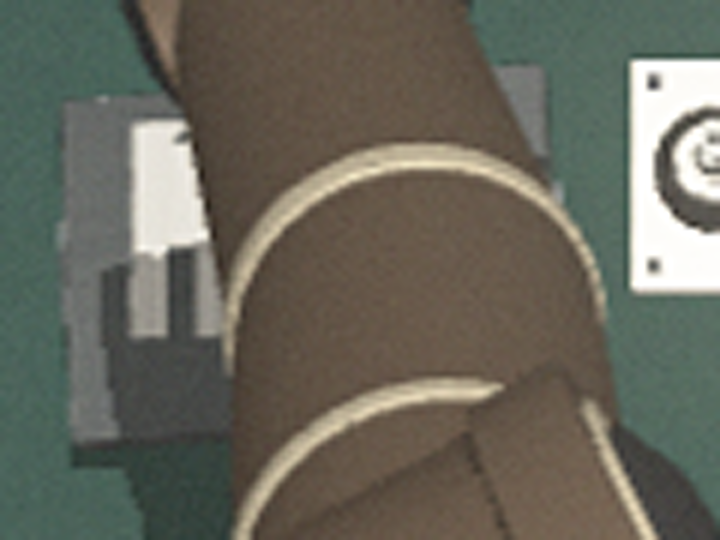

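```bash
python3 - <<'E'
from st import *
B=[px2w('wrist',*p,.043,s) for p in [(233,258),(325,258),(328,41.5),(226,42)]]
print(np.array(B).round(4))
for p in [(147,128),(230,114),(328,109.5),(420,109)]: print('front edge',px2w('wrist',*p,.04,s).round(4))
E
```

```text
7.3 [0.5599 0.1788 0.0414] yaw_y -6.17 tilt [-0. -0. -1.] [ 0.2 -0.1  0.2] -0.0001
[[0.5473 0.1578 0.043 ]
 [0.5521 0.2025 0.043 ]
 [0.4519 0.2118 0.043 ]
 [0.4473 0.1683 0.043 ]]
front edge [0.4796 0.1259 0.04  ]
front edge [0.4794 0.1659 0.04  ]
front edge [0.4821 0.2092 0.04  ]
front edge [0.4839 0.2533 0.04  ]
```

drive_tool --pt "-0.2 0 0 0" --pt "0 0 -0.5 0" --pt "0 0 -0.8 0" --pt "0 0 -0.8 0" --pt "0 0 0 0" --pt "0.5 0 0 0" --pt "0.7 0 0 0" --pt "0.7 0 0 0" --pt "0.5 0 0 0" --pt "0 0 0 0" --pt "0 0 0 0" --pt "0 0 0 0"

```text
clock: 8.5
tool_pos: [0.4735, 0.1882, 0.1255]
orientation: [0.0, 0.054, 0.999, 0.0]
force: [0.5, -0.7, 0.3]
opening: 0.0005
```

drive_tool --pt "0 0 0 0" --pt "0 0 0 0" --pt "0 0 0 0" --pt "0 0 0 0" --pt "0 0 0 0" --pt "0 0 0 0" --claw 1

```text
clock: 9.1
tool_pos: [0.4724, 0.1883, 0.1255]
orientation: [0.0, 0.054, 0.999, 0.0]
force: [-0.4, 0.0, -0.2]
opening: 0.0846
```

```bash
python3 - <<'E'
from st import *
to(.4632,.1888,.018)
im=bot.get_image('wrist');cv2.imwrite('pics/w5.png',im[...,::-1])
E
```

```text
9.1 [0.4724 0.1883 0.1255] yaw_y -6.17 tilt [ 0.  0. -1.] [-0.4  0.  -0.2] 0.0846
need units [ 0.229 -0.013  2.687]
```

View pics/w5.png

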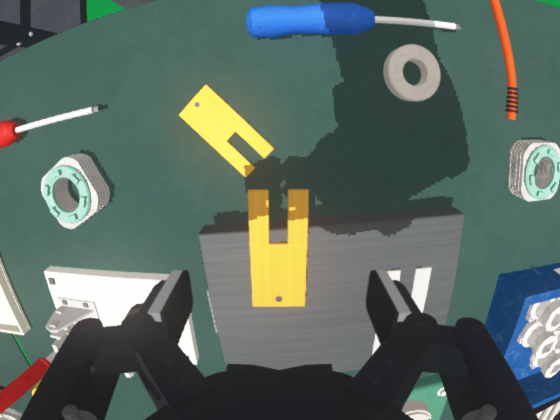

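```bash
python3 - <<'E'
from st import *
for p in [(252,305),(305,306),(308.5,190),(248,190)]: print('brass',px2w('wrist',*p,.043,s).round(4))
for p in [(200,235),(248,229),(310,222),(462,212)]: print('front edge',px2w('wrist',*p,.04,s).round(4))
E
```

```text
9.15 [0.4724 0.1884 0.1255] yaw_y -6.16 tilt [ 0.  0. -1.] [-0.1  0.9 -0.7] 0.0852
brass [0.5458 0.158  0.043 ]
brass [0.5516 0.202  0.043 ]
brass [0.4523 0.2121 0.043 ]
brass [0.4476 0.1688 0.043 ]
front edge [0.4798 0.1261 0.04  ]
front edge [0.4786 0.1643 0.04  ]
front edge [0.478  0.2114 0.04  ]
front edge [0.4839 0.3404 0.04  ]
```

drive_tool --pt "0.23 0 0 0" --pt "0 0 0 0" --pt "0 0 0.4 0" --pt "0 0 0.6 0" --pt "0 0 0.4 0" --pt "0 0 0 0" --pt "0 0 0 0"

```text
clock: 9.85
tool_pos: [0.4631, 0.1893, 0.0697]
orientation: [-0.0, 0.054, 0.999, -0.0]
force: [0.4, 0.9, 0.4]
opening: 0.0853
```

```bash
python3 - <<'E'
from st import *
to(.4632,.1888,.018)
im=bot.get_image('wrist');cv2.imwrite('pics/w6.png',im[...,::-1])
E
```

```text
9.85 [0.4631 0.1893 0.0697] yaw_y -6.16 tilt [-0. -0. -1.] [0.4 0.9 0.4] 0.0853
need units [-0.005 -0.013  1.292]
```

View pics/w6.png

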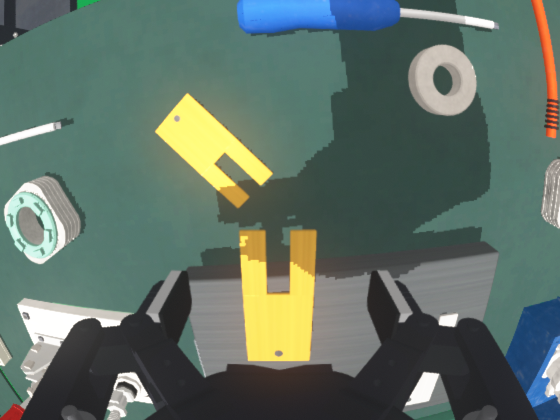

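drive_tool --pt "0 0 0.3 0" --pt "0 0 0.35 0" --pt "0 0 0.35 0" --pt "0 0 0.28 0" --pt "0 0 0 0" --pt "0 0 0 0" --pt "0 0 0 0"

```text
clock: 10.6
tool_pos: [0.4636, 0.1895, 0.0188]
orientation: [0.0, 0.054, 0.999, 0.0]
force: [-0.0, -0.0, 0.1]
opening: 0.0856
```

drive_tool --pt "0 0 0 0" --pt "0 0 0 0" --pt "0 0 0 0" --pt "0 0 0 0" --pt "0 0 0 0" --pt "0 0 0 0" --claw 0 --newtons 50

```text
clock: 11.2
tool_pos: [0.4634, 0.1894, 0.0185]
orientation: [0.0, 0.054, 0.999, 0.0]
force: [-1.1, -0.3, 5.9]
opening: 0.0425
```

```bash
python3 - <<'E'
from st import *
im=bot.get_image('wrist');cv2.imwrite('pics/w7.png',im[...,::-1])
E
```

```text
11.2 [0.4634 0.1894 0.0185] yaw_y -6.17 tilt [ 0.  0. -1.] [-1.1 -0.3  5.9] 0.0425
```

View pics/w7.png

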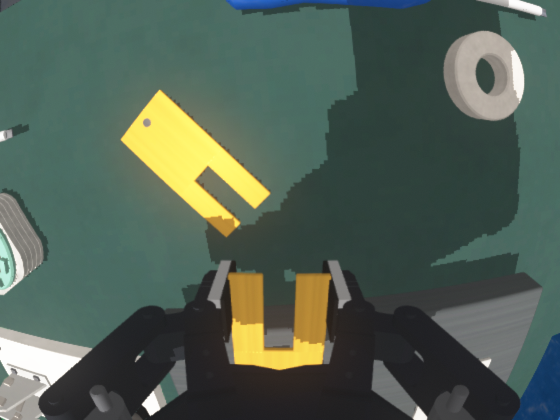

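drive_tool --pt "0 0 0 0" --pt "0 0 0 0" --pt "0 0 -0.1 0" --pt "0 0 -0.15 0" --pt "0 0 -0.2 0" --pt "0 0 -0.3 0" --pt "0 0 -0.3 0" --pt "0 0 0 0" --pt "0 0 0 0" --newtons 90

```text
clock: 12.15
tool_pos: [0.4635, 0.1896, 0.0609]
orientation: [0.001, 0.054, 0.999, 0.0]
force: [-0.3, -0.1, -1.3]
opening: 0.041
```

```bash
python3 - <<'E'
from st import *
im=bot.get_image('wrist');cv2.imwrite('pics/w8.png',im[...,::-1])
im=bot.get_image('scene');cv2.imwrite('pics/s8.png',im[...,::-1])
E
```

```text
12.15 [0.4635 0.1896 0.0609] yaw_y -6.16 tilt [ 0.001  0.001 -1.   ] [-0.3 -0.1 -1.3] 0.041
```

View pics/w8.png

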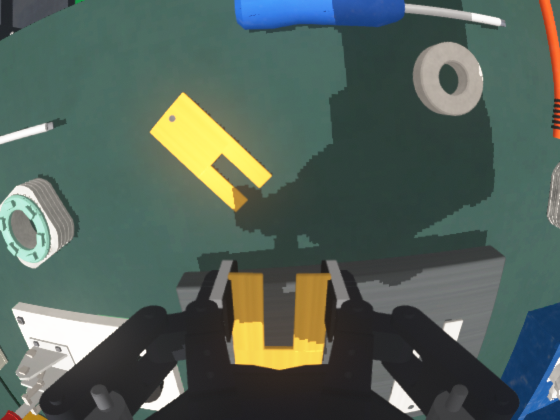

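View pics/s8.png

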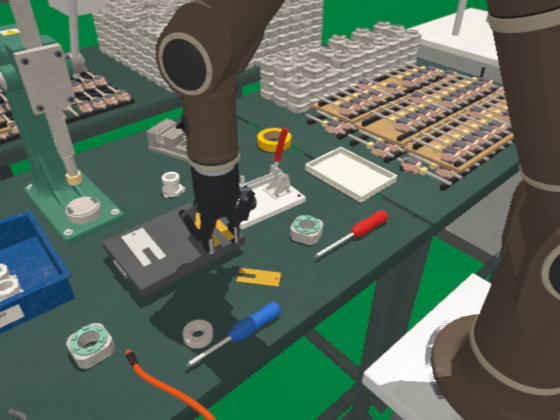

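drive_tool --pt "0 0 -0.3 0" --pt "0 0 -0.5 0" --pt "0 0 -0.6 0" --pt "0 0 -0.6 0" --pt "0 0 -0.6 0" --pt "0 0 -0.6 0" --pt "0 0 -0.5 0" --pt "0 0 -0.3 0" --pt "0 0 0 0" --pt "0 0 0 -0.2" --pt "0 0 0 -0.3" --pt "0 0 0 -0.2" --pt "0 0 0 0" --pt "0 0 0 0"

```text
clock: 13.65
tool_pos: [0.463, 0.1891, 0.2197]
orientation: [-0.0, 0.005, 1.0, -0.0]
force: [-0.7, 0.2, -0.6]
opening: 0.0411
```

```bash
python3 - <<'E'
from st import *
to(.4845,-.2329,.215)
im=bot.get_image('scene');cv2.imwrite('pics/s9.png',im[...,::-1])
crop('pics/s9.png',100,50,380,260,2.8,'pics/c9.png')
E
```

```text
13.65 [0.463  0.1891 0.2197] yaw_y -0.6 tilt [-0.001 -0.001 -1.   ] [-0.7  0.2 -0.6] 0.0411
need units [ -0.648 -10.544   0.123]
```

View pics/c9.png

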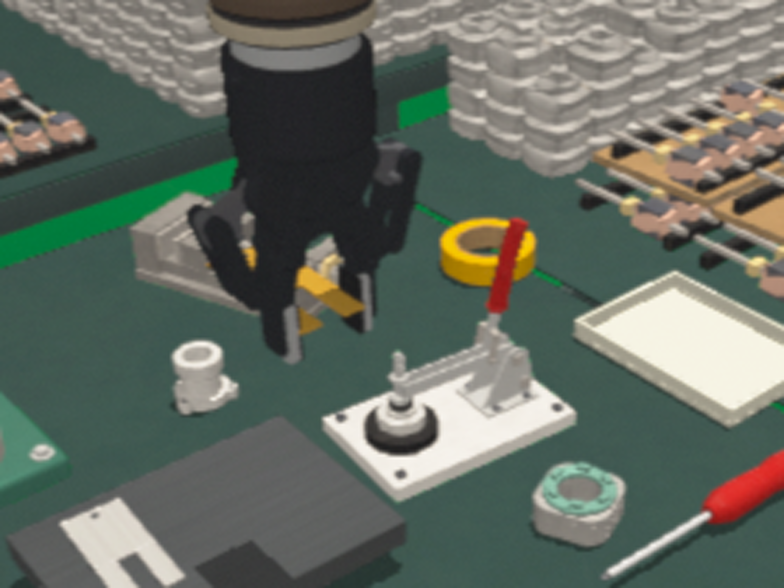

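The shim is held, roughly level, about 15–20 mm above the tips. I'll carry it across at TCP z ≈ 0.22.

drive_tool --pt "0 -0.3 0 0" --pt "-0.04 -0.5 0 0" --pt "-0.04 -0.56 0 0" --pt "-0.04 -0.56 0 0" --pt "-0.04 -0.56 0 0" --pt "-0.04 -0.56 0 0" --pt "-0.04 -0.56 0 0" --pt "-0.04 -0.56 0 0" --pt "-0.04 -0.56 0 0" --pt "-0.04 -0.56 0 0" --pt "-0.04 -0.56 0 0" --pt "-0.04 -0.56 0 0" --pt "-0.04 -0.56 0 0" --pt "-0.04 -0.56 0 0" --pt "-0.04 -0.56 0 0" --pt "-0.04 -0.56 0 0" --pt "-0.04 -0.56 0 0" --pt "0 -0.56 0 0" --pt "0 -0.5 0 0" --pt "0 -0.3 0 0"

```text
clock: 15.7
tool_pos: [0.4836, -0.2357, 0.2203]
orientation: [-0.0, 0.006, 1.0, -0.0]
force: [-0.3, 0.0, -1.0]
opening: 0.0406
```

drive_tool --pt "0 0 0 0" --pt "0 0 0 0" --pt "0 0 0 0"

```text
clock: 16.0
tool_pos: [0.4848, -0.2321, 0.2202]
orientation: [-0.0, 0.004, 1.0, 0.0]
force: [0.6, -0.2, -0.4]
opening: 0.0412
```

```bash
python3 - <<'E'
from st import *
to(.4845,-.2329,.03)
im=bot.get_image('wrist');cv2.imwrite('pics/w10.png',im[...,::-1])
E
```

```text
16.0 [ 0.4848 -0.2321  0.2202] yaw_y -0.49 tilt [-0.     0.001 -1.   ] [ 0.6 -0.2 -0.4] 0.0412
need units [ 0.006 -0.024  4.754]
```

View pics/w10.png

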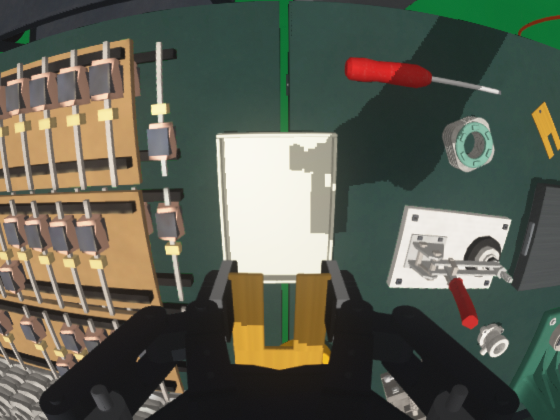

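```bash
python3 - <<'E'
from st import *
for p in [(217,135),(338,132),(334,283),(222,283)]: print(px2w('wrist',*p,.018,s).round(4))
E
```

```text
16.05 [ 0.4848 -0.2321  0.2202] yaw_y -0.47 tilt [-0.     0.001 -1.   ] [ 0.3  0.2 -0.7] 0.0409
[ 0.4318 -0.2976  0.018 ]
[ 0.4296 -0.1683  0.018 ]
[ 0.6127 -0.1643  0.018 ]
[ 0.6116 -0.3036  0.018 ]
```

drive_tool --pt "0 0 0.4 0" --pt "0 0 0.6 0" --pt "0 0 0.7 0" --pt "0 0 0.7 0" --pt "0 0 0.6 0" --pt "0 0 0.5 0" --pt "0 0 0.3 0" --pt "0 0 0 0" --pt "0 0 0 0"

```text
clock: 16.95
tool_pos: [0.485, -0.2332, 0.0688]
orientation: [0.0, 0.005, 1.0, -0.0]
force: [-0.5, -0.1, -1.1]
opening: 0.0408
```

```bash
python3 - <<'E'
from st import *
to(.4845,-.2329,.006)
im=bot.get_image('wrist');cv2.imwrite('pics/w11.png',im[...,::-1])
E
```

```text
16.95 [ 0.485  -0.2332  0.0688] yaw_y -0.55 tilt [ 0. -0. -1.] [-0.5 -0.1 -1.1] 0.0408
need units [0.014 0.008 1.57 ]
```

View pics/w11.png

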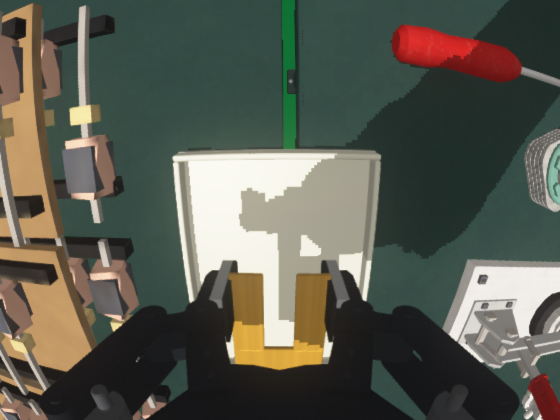

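drive_tool --pt "0 0 0.4 0" --pt "0 0 0.4 0" --pt "0 0 0.35 0" --pt "0 0 0.25 0" --pt "0 0 0.1 0" --pt "0 0 0.05 0" --pt "0 0 0 0" --pt "0 0 0 0"

```text
clock: 17.8
tool_pos: [0.4849, -0.2335, 0.0067]
orientation: [0.0, 0.005, 1.0, -0.0]
force: [-0.3, -0.3, -1.6]
opening: 0.0415
```

drive_tool --pt "0 0 0.04 0" --pt "0 0 0 0" --pt "0 0 0 0"

```text
clock: 18.1
tool_pos: [0.4847, -0.2333, 0.0048]
orientation: [0.0, 0.005, 1.0, -0.0]
force: [0.3, -0.1, -0.7]
opening: 0.0406
```

drive_tool --pt "0 0 0.04 0" --pt "0 0 0 0" --pt "0 0 0 0"

```text
clock: 18.4
tool_pos: [0.4846, -0.2333, 0.003]
orientation: [-0.0, 0.005, 1.0, 0.0]
force: [0.1, -0.3, -0.4]
opening: 0.0407
```

drive_tool --pt "0 0 0.03 0" --pt "0 0 0 0" --pt "0 0 0 0"

```text
clock: 18.7
tool_pos: [0.4847, -0.2334, 0.0026]
orientation: [0.0, 0.005, 1.0, 0.0]
force: [-3.0, 1.4, 9.3]
opening: 0.041
```

drive_tool --pt "0 0 0.03 0" --pt "0 0 0 0" --pt "0 0 0 0"

```text
clock: 19.0
tool_pos: [0.4847, -0.2334, 0.0025]
orientation: [0.0, 0.005, 1.0, 0.0]
force: [-5.8, 3.6, 24.4]
opening: 0.0411
```

drive_tool --pt "0 0 0.03 0" --pt "0 0 0 0" --pt "0 0 0 0"

```text
clock: 19.3
tool_pos: [0.4847, -0.2334, 0.0024]
orientation: [0.001, 0.005, 1.0, 0.001]
force: [-11.1, 5.5, 38.8]
opening: 0.0409
```

drive_tool --pt "0 0 -0.1 0" --pt "0 0 0 0" --pt "0 0 0 0"

```text
clock: 19.6
tool_pos: [0.4847, -0.2332, 0.0033]
orientation: [0.0, 0.005, 1.0, -0.0]
force: [-0.3, -0.8, -0.4]
opening: 0.0412
```

drive_tool --pt "0 0 0 0" --pt "0 0 0 0" --pt "0 0 0 0" --pt "0 0 0 0" --pt "0 0 0 0" --pt "0 0 0 0" --claw 0.7

```text
clock: 20.2
tool_pos: [0.4846, -0.2333, 0.0034]
orientation: [-0.0, 0.005, 1.0, 0.0]
force: [-0.3, 0.5, 0.1]
opening: 0.0598
```

```bash
python3 - <<'E'
from st import *
im=bot.get_image('wrist');cv2.imwrite('pics/w12.png',im[...,::-1])
E
```

```text
20.2 [ 0.4846 -0.2333  0.0034] yaw_y -0.57 tilt [-0.  0. -1.] [-0.3  0.5  0.1] 0.0598
```

View pics/w12.png

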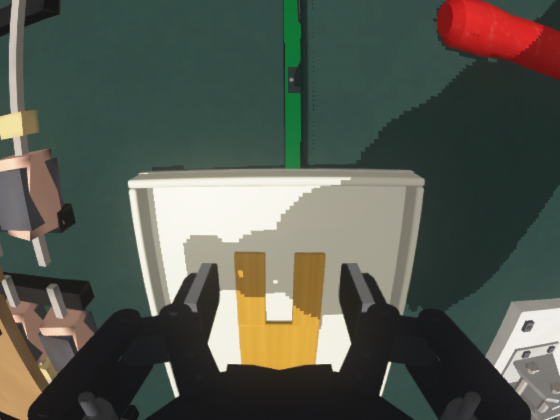

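The shim has dropped and lies between the open fingers. I'll raise the tool and check.

drive_tool --pt "0 0 -0.2 0" --pt "0 0 -0.4 0" --pt "0 0 -0.7 0" --pt "0 0 -0.8 0" --pt "0 0 -0.8 0" --pt "0 0 -0.8 0" --pt "0 0 -0.8 0" --pt "0 0 -0.5 0" --pt "0.8 0 0 0" --pt "0.8 0 0 0" --pt "0 0 0 0" --pt "0 0 0 0"

```text
clock: 21.45
tool_pos: [0.4206, -0.2327, 0.2043]
orientation: [0.001, 0.005, 1.0, 0.0]
force: [0.7, -0.1, 0.1]
opening: 0.0596
```

```bash
python3 - <<'E'
from st import *
im=bot.get_image('wrist');cv2.imwrite('pics/w13.png',im[...,::-1])
im=bot.get_image('scene');cv2.imwrite('pics/s13.png',im[...,::-1])
E
```

```text
21.45 [ 0.4206 -0.2327  0.2043] yaw_y -0.61 tilt [ 0.002  0.    -1.   ] [ 0.7 -0.1  0.1] 0.0596
```

View pics/w13.png

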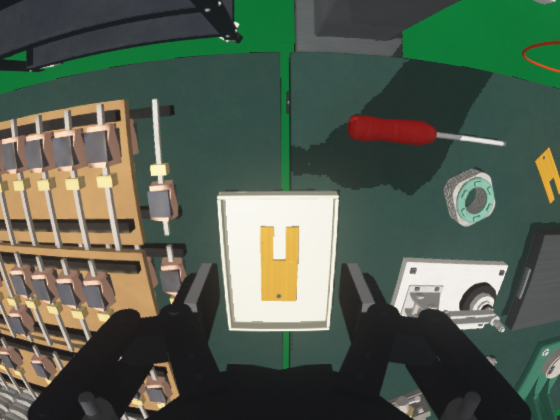

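View pics/s13.png

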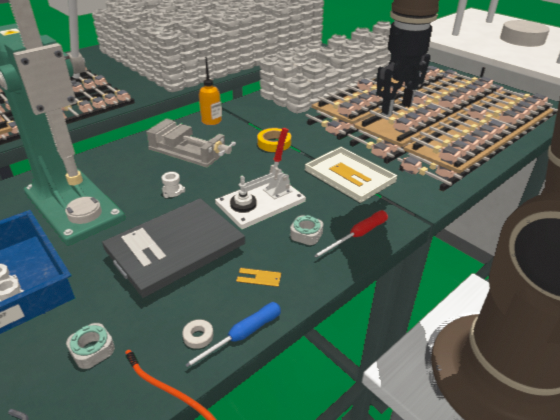

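```bash
python3 - <<'E'
from st import *
B=np.array([px2w('wrist',*p,.007,s) for p in [(261,301),(297,301),(299,226),(261,226)]])
T=np.array([px2w('wrist',*p,.018,s) for p in [(229,330),(331,329),(338,193),(218,194)]])
print(B.round(4),B.mean(0),T.mean(0),[np.linalg.norm(B[i]-B[(i+1)%4]).round(4) for i in range(4)])
print(np.abs(s['qvel']).max())
bot.finish_job()
E
```

```text
21.55 [ 0.4216 -0.2326  0.204 ] yaw_y -0.54 tilt [ 0.001 -0.    -1.   ] [ 1.   0.9 -0.1] 0.06
[[ 0.5716 -0.2562  0.007 ]
 [ 0.572  -0.2112  0.007 ]
 [ 0.4711 -0.2103  0.007 ]
 [ 0.4707 -0.253   0.007 ]] [ 0.52134041 -0.23267051  0.007     ] [ 0.52036825 -0.2331566   0.018     ] [np.float64(0.045), np.float64(0.1009), np.float64(0.0426), np.float64(0.1009)]
0.014340646535827312
the job is handed in; nothing more can be done
```

The larger brass shim is lying flat in the white tray, and I handed the job in at about 21.6 s of the 64 s allowed. No verdict is reported.

- **Slide:** I pushed the shim by its solid end with shut fingertips until about 31 mm of it stuck out over the plate's front edge, measured in the wrist camera.
- **Lift and carry:** I pinched it by its two long sides, lifted it, and carried it across with the fingertips at 0.22 m.
- **Release:** The fingertips touched the tray floor while the shim was still somewhat above it. I raised the tool about 1 mm and let it drop that short distance.

**Last checks:**
- **Position in the tray:** the shim's centre measured about 1 mm from the tray's centre.
- **Lying flat:** its outline measured about 101 x 44 mm at floor height, which fits it lying flat.
- **Gripper and silver shim:** the gripper was clear of everything. The silver shim looked undisturbed in the last scene picture; I did not re-measure it.

**Close call:** feeling for the tray floor with the fingertips peaked at about 39 N vertically, or 41 N with the sideways forces. That is well under the 120 N wrist limit. The 40 N limit is for the arm and gripper body, and I took this as finger contact only.

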